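# Dock the six-well tube block under its retaining toe

### The arm

A 7-joint arm with a two-finger parallel gripper is mounted at the origin on a cart in front of the work surface, level with it; the furniture and walls round the work are solid. World frame = base frame: x ahead of the robot, y to its left, z up, the work surface at z = 0. Lengths are in m, angles in rad, forces in N, time in s.
With the tool pointing down it reaches from about 0.4 to 0.85 m from the base axis. Payload 10.4 kg.
Tool frame: the origin (TCP) lies midway between the tips of the shut fingers; the grasp point (between the pads) lies 19 mm behind it; z points along the fingers, x is the direction in which the jaws open and shut, and the axes are right-handed (so a half turn about z gives the same grasp; the last joint's range is limited). The gripper opens to 85 mm and grips with 20 to 120 N. Pads are 22 mm wide; open, the fingers measure 114 mm over their backs; the gripper's body (76 mm by 85 mm) begins 54 mm behind the grasp point. The pads swing forward as they close: fully open they stand 13 mm farther back than shut.
Start: joints at [-0.023, 0.332, -0.065, 1.46, 0.022, 1.35, -0.088], TCP at [0.625, 0, 0.209] pointing down, gripper open.
Joint ranges: [-2.6, 2.6], [-0.5, 2.12], [-1.47, 1.34], [0.16, 2.42], [-1.27, 4.41], [0.06, 2.06], [-2.6, 2.6]. Speed limits (rad/s): [2.22, 2.22, 2.79, 2.79, 3.14, 3.14, 3.14].

### API

Orientations are given as a unit quaternion [x, y, z, w].
In Python, from workcell import manip, cams gives the robot as it stands.
- The arm moves only by the tool move_arm, never from a script. Its argument "moves" is a list of rows, each a list of 7 numbers: the turn, a rotation vector about the tool's x, y, z in degrees, then the shift along the tool's x, y, z in m, then the finger opening in m, from 0 to 0.0854. A call has 1 to 10 rows; each row is the pose to reach, as a shift and turn from the pose commanded when the call began, along the tool's axes at that moment; what a row does not reach only later rows make up. A row lasts 1/10 s, in which the tool goes at most 50 mm and 8.59 degrees, less where a joint would pass 70% of its speed; a pose out of reach is approached as far as the arm can. A call with a gripper value outside its range is refused whole. The fingers move at their own pace and stop on an object; "grip_force" is the grip in N (left out, the last holds). Time passes only in rows, so rows that repeat a pose let the fingers close. It gives the time, the measured TCP pose, the force and the opening at its end, in the units of the state.
- manip.get_obs(): the state, without advancing time (a new reading comes with each control period).
- cams.camera(name): name is "scene" or "side" or "wrist"; returns the picture (400x640x3 uint8, red, green, blue); there is no depth.
- cams.camera_params(name): a dict with "fx", "fy", "cx", "cy" (pixels), "xyz" and "rotation" of the camera in the world. Camera axes: x right, y up, looking along -z (the intrinsics and any distortion apply to the point x, -y, -z); pixel columns grow to the right and rows downward; lengths in m; the calibration is good to about 2 mm. A picture is of the moment at which its call begins: read the wrist's pose just before it. camera_params takes no time and is no camera call; for the wrist camera it gives the pose at the moment of the call.
- manip.hand_in(): hands the job in, once; it reports no verdict.
The state is a dict: "clock": time; "joint_pos": joint angles; "joint_velocities": joint speeds; "tau": joint torques, N m; "position": TCP position; "ee_rot": TCP orientation; "ft_force": force on the tool from outside, world axes, zero at the start; "torque": the same for the moment, N m; "grip_width": opening from 0.0 (shut) to 1.0 (fully open).
Only numpy, scipy, OpenCV 4.12 (cv2) and the standard library are available. Lean on these libraries where they do the work, as an engineer would, in place of code of your own. Each camera call takes 0.05 s, during which the arm holds its last target. There are 200 camera calls.

### The job

Take the aluminium tube block with the six small wells, set it on the docking plate and slide it sideways so that its low tongue goes under the overhanging toe, fully home against the stop, then let go. Leave the similar block with the two large wells where it stands.

Things in the scene. Friction and masses are not known exactly. Their poses are not given: they have to be found in the camera images.
- tube_block: The block to dock: bare aluminium, body 60 x 44 x 55 mm (x, y, z), six 11 mm wells in its top (two rows of three along x); a tongue 8 mm thick and 44 mm wide projects 26 mm from the foot of its +x face, flush with the underside. Loose, upright, 0.2 to 0.4 kg; can be gripped from above across y (44 mm). Origin: centre of the underside of the 60 x 44 body; z up, +x towards the tongue.
- dock: Docking plate fixed to the bench: grey plate 150 x 110 x 10 mm (x, y, z) with a bare aluminium retaining block, 82 mm wide (y) and with its top at z = 33 mm, across its +x end. Origin: centre of the plate's underside, at bench level; z up, +x towards the retaining block. Block fully home: its origin at x = -1, y = 0, z = 10 mm here, facing the same way (+x along +x).
- bottle_block: A similar loose aluminium block of the same outside size and tongue, but with two large 24 mm wells in its top. To be left where it stands. Origin and axes as for the tube block. A block heater 140 mm high (blue front) stands just behind the blocks' area, so carry at least 180 mm above the bench or on the robot's side of it.
- stop_face (a point): Foot of the stop face deep in the slot under the retaining block's toe, at x = 55, y = 0, z = 10 mm of the dock (the plate's top); axes as the dock. The toe overhangs 22 mm from here towards -x (its nose is at dock x = 33 mm), its underside 13 mm above the plate. The slot is 58 mm wide between side cheeks and open only towards -x, so the tongue goes in by sliding along +x.

How it is judged:
At the end, for the whole second after the job is handed in: The six-well block rests upright and still, flat on the docking plate, its tongue under the toe with its end within 10 mm of the stop face, within 12 mm of the slot's centre line and 0.2 rad of its direction; the two-well block stands within 25 mm of where it was (x of stop_face in the frame of tube_block between 0.05 and 0.066 m and y of stop_face in the frame of tube_block between -0.012 and 0.012 m and z of stop_face in the frame of tube_block between -0.005 and 0.005 m and angle between the x axis of tube_block and the x axis of dock, either way round below 0.2 rad and angle between each of tube_block, bottle_block's own z axis and vertical below 0.1 rad and linear speed of tube_block below 0.01 m/s and distance of bottle_block from where it was at the start of the episode below 0.025 m); the robot touches nothing.
It fails at once if the block with the two large wells is shifted by more than 25 mm or tipped (distance of bottle_block from where it was at the start of the episode above 0.025 m or angle between bottle_block's own z axis and vertical above 0.3 rad).
It also fails if it takes over 42 s, if anything falls off the work surface, if the arm or the gripper's body presses on something with over 40 N, if the wrist force passes 120 N, or if a joint passes its speed limit or range.

## Working session

There is one attempt and no reset: what is moved stays moved. The work goes in short steps, Python scripts to look and compute and a tool call to move; the robot and the scene stay as the last step left them, time stands still between calls to the robot, and variables do not carry over. Pictures are saved under pics/ and viewed, about 8 in all and at most 12, crops included, and the job is handed in when it is done.

Besides the shell and the picture viewer there is one more tool, called after "Call:" as name([rows], argument=value, ...), one row to a line, values as JSON. move_arm: Moves the arm, as the interface text tells. Its arguments: {"type":"object","properties":{"moves":{"type":"array","items":{"type":"array","items":{"type":"number"}}},"grip_force":{"type":"number"}},"required":["moves"]}

```bash
ls; mkdir -p pics; cat > h.py <<'E'
import numpy as np, cv2
from workcell import manip, cams
def snap(name,fn):
    p=cams.camera_params(name); im=cams.camera(name)
    cv2.imwrite('pics/'+fn,im[:,:,::-1]); return p,im
def R_(p):
    r=np.array(p['rotation'],float)
    if r.size==4:
        from scipy.spatial.transform import Rotation as R
        return R.from_quat(r).as_matrix()
    return r.reshape(3,3)
def ray(p,u,v,z):
    d=R_(p)@np.array([(u-p['cx'])/p['fx'],-(v-p['cy'])/p['fy'],-1])
    o=np.array(p['xyz']); return o+d*(z-o[2])/d[2]
def proj(p,X):
    c=R_(p).T@(np.array(X)-p['xyz']); return p['cx']+p['fx']*c[0]/-c[2], p['cy']-p['fy']*c[1]/-c[2]
E
python3 - <<'E'
from h import *
for n in ['scene','side','wrist']:
    p,im=snap(n,n+'0.png'); print(n,p)
o=manip.get_obs(); print(o)
E
```

```text
pics
scene {'fx': 491.7475897383048, 'fy': 491.7475897383048, 'cx': 316.40775869791395, 'cy': 197.00865016036377, 'xyz': array([-0.05907582,  0.5721503 ,  0.57329454]), 'rotation': array([-0.20850322,  0.37292224,  0.80178213, -0.41785264])}
side {'fx': 368.45099393205015, 'fy': 368.45099393205015, 'cx': 321.1184373222899, 'cy': 204.3695768538827, 'xyz': array([0.22609008, 0.87740854, 0.49809988]), 'rotation': array([-0.09293654,  0.48010836,  0.85898041, -0.15169518])}
wrist {'fx': 324.40286862695916, 'fy': 324.40286862695916, 'cx': 329.2478130992012, 'cy': 195.07532565609705, 'xyz': array([0.62492479, 0.069346  , 0.37362316]), 'rotation': array([-1.40039204e-01,  1.27160763e-03,  6.10420465e-05,  9.90145141e-01])}
{'clock': 0.15, 'joint_pos': array([-0.02259646,  0.33269786, -0.06472439,  1.46073623,  0.02155774,
        1.34991114, -0.0884753 ]), 'joint_velocities': array([ 3.88183122e-04, -2.20485379e-03,  3.98711124e-04, -2.06294434e-03,
        1.36695706e-03,  3.21073816e-06,  1.13377948e-03]), 'tau': array([ 1.13752249e-03, -6.25829744e+01,  4.95374459e-02, -3.91853535e+01,
        1.63436425e-02,  7.44175835e-03, -2.63868424e-05]), 'position': array([6.24692154e-01, 2.65094105e-05, 2.08622587e-01]), 'ee_rot': array([ 9.99999859e-01,  2.57988768e-05, -5.30061142e-04, -1.42252794e-06]), 'ft_force': array([ 0.30167028, -0.08750637,  0.00063378]), 'torque': array([-0.02561425, -0.04520993,  0.00307374]), 'grip_width': 1.000400930024626}
```

View pics/scene0.png

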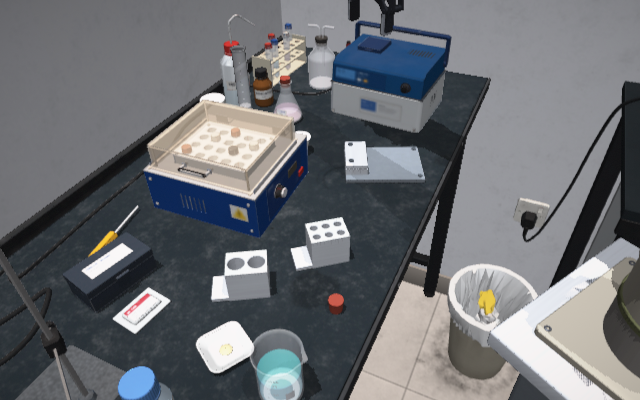

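View pics/wrist0.png

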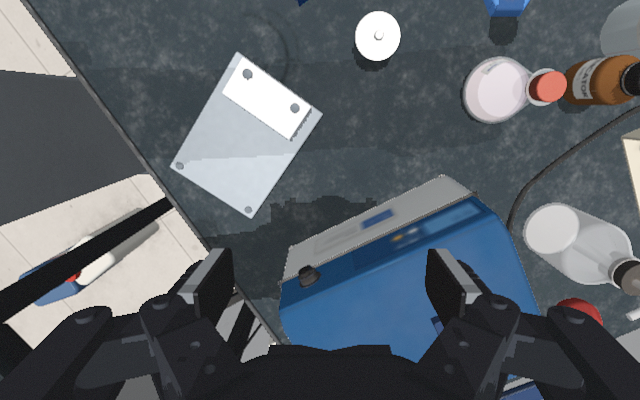

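View pics/side0.png

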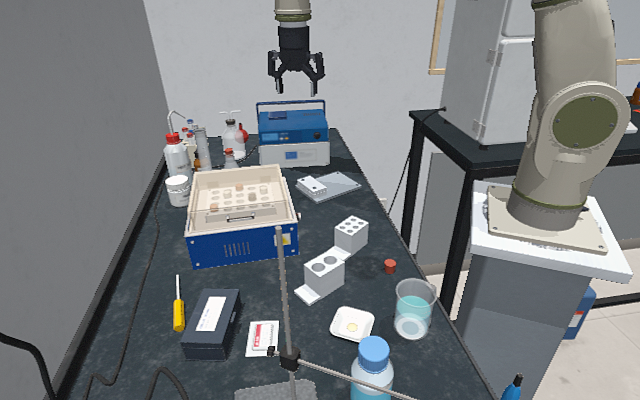

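The scene view shows the six-well block at about (327,240), the two-well block at (248,275), both tongues to the left, and the dock at (385,160). In the wrist view the dock corners are about (238,52), (322,113), (250,217) and (171,166). The side view agrees with this.

```bash
python3 - <<'E'
from h import *
im=cv2.imread('pics/scene0.png'); a=cv2.resize(im[205:310,200:360],None,fx=5,fy=5,interpolation=cv2.INTER_CUBIC); cv2.imwrite('pics/sc_crop.png',a)
p=dict(fx=324.4029,fy=324.4029,cx=329.2478,cy=195.0753,xyz=np.array([0.62492479,0.069346,0.37362316]),rotation=[-1.40039204e-01,1.27160763e-03,6.10420465e-05,9.90145141e-01])
c=np.array([ray(p,*q,0.01)[:2] for q in [(171,166),(250,217),(322,113)]])
t=np.array([ray(p,*q,0.033)[:2] for q in [(238,52)]])
print(c,t,np.linalg.norm(np.diff(c,axis=0),axis=1))
s=cams.camera_params('scene')
for q in [(327,230),(248,263)]: print(ray(s,*q,0.055))
E
```

```text
[[ 0.44379358 -0.00124107]
 [ 0.52961457 -0.06282766]
 [ 0.61611935  0.05727123]] [[0.53555291 0.11544693]] [0.10563215 0.14800953]
[0.39294354 0.25799641 0.055     ]
[0.40283631 0.38967834 0.055     ]
```

View pics/sc_crop.png

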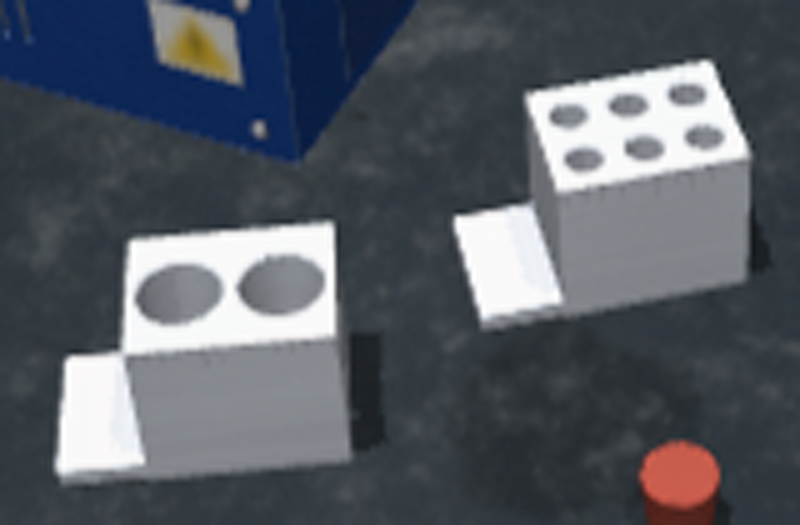

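Crop: the six-well block's top corners are at scene pixels (305.4,223.6), (342.4,217.4), (350,236.4) and (312,243.6). Its tongue is on the left.

```bash
python3 - <<'E'
from h import *
s=cams.camera_params('scene')
c=np.array([ray(s,*q,0.055)[:2] for q in [(305.4,223.6),(342.4,217.4),(350,236.4),(312,243.6)]])
print(c,c.mean(0),np.linalg.norm(c-np.roll(c,-1,0),axis=1))
d=(c[0]+c[3]-c[1]-c[2])/2; print(np.degrees(np.arctan2(d[1],d[0])))
t=[ray(s,200+u/5,205+v/5,0.008)[:2] for u,v in [(455,215),(482,320)]]
print(t)
b=np.array([ray(s,200+u/5,205+v/5,0.055)[:2] for u,v in [(130,240),(334,222),(340,337),(122,354)]]); print(b,b.mean(0))
h=[ray(s,200+u/5,205+v/5,0.0)[:2] for u,v in [(300,162)]]; print('heater',h, ray(s,308,146,.14), ray(s,148,197,0))
E
```

```text
[[0.4244467  0.27694225]
 [0.402379   0.2215636 ]
 [0.36120681 0.2379364 ]
 [0.38192128 0.29315211]] [0.39248845 0.25739859] [0.05961357 0.04430822 0.05897341 0.04551012]
68.85160465572424
[array([0.43333187, 0.30094517]), array([0.39011698, 0.31819055])]
[[0.43932125 0.40660453]
 [0.41076404 0.35409411]
 [0.3705775  0.37523434]
 [0.40058496 0.42816167]] [0.40531194 0.39102366]
heater [array([0.49170465, 0.32622621])] [0.49504148 0.22179178 0.14      ] [0.70800902 0.44322151 0.        ]
```

Sizes check out: 59.6 x 44.3 measured against 60 x 44, and the dock 105.6 x 148 against 110 x 150. The block centre is about (0.392, 0.257) with heading 68.9°. The dock centre is about (0.530, 0.028) with heading 54.2°. Moving above the block.

Call:
move_arm([
  [0,0,7,-0.03,-0.03,0,0.085],
  [0,0,14,-0.06,-0.065,0,0.085],
  [0,0,21,-0.09,-0.1,0,0.085],
  [0,0,21,-0.12,-0.135,0,0.085],
  [0,0,21,-0.15,-0.17,0,0.085],
  [0,0,21,-0.18,-0.205,0,0.085],
  [0,0,21,-0.21,-0.235,0,0.085],
  [0,0,21,-0.232,-0.257,0,0.085],
  [0,0,21,-0.232,-0.257,0,0.085],
  [0,0,21,-0.232,-0.257,0,0.085],
])

```text
clock: 1.15
position: [0.3929, 0.257, 0.2092]
ee_rot: [0.983, -0.182, 0.0, 0.0]
ft_force: [-0.1, -0.7, -0.4]
grip_width: 0.993
```

Call:
move_arm([
  [0,0,0,0,0,0.04,0.085],
  [0,0,0,0,0,0.08,0.085],
  [0,0,0,0,0,0.12,0.085],
  [0,0,0,0,0,0.145,0.085],
  [0,0,0,0,0,0.17,0.085],
  [0,0,0,0,0,0.185,0.085],
  [0,0,0,0,0,0.193,0.085],
  [0,0,0,0,0,0.193,0.085],
])

```text
clock: 1.95
position: [0.3931, 0.2559, 0.0154]
ee_rot: [0.983, -0.183, -0.001, 0.001]
ft_force: [0.0, 0.3, -0.3]
grip_width: 0.998
```

Call:
move_arm([
  [0,0,0,0,0,0,0.06],
  [0,0,0,0,0,0,0.05],
  [0,0,0,0,0,0,0.04],
  [0,0,0,0,0,0,0.03],
  [0,0,0,0,0,0,0.03],
  [0,0,0,0,0,0,0.03],
  [0,0,0,0,0,0,0.03],
  [0,0,0,0,0,0,0.03],
], grip_force=50)

```text
clock: 2.75
position: [0.3938, 0.2573, 0.0173]
ee_rot: [0.983, -0.182, 0.001, -0.001]
ft_force: [-0.8, -2.5, 6.0]
grip_width: 0.507
```

Call:
move_arm([
  [0,0,0,0,0,-0.01,0.03],
  [0,0,0,0,0,-0.03,0.03],
  [0,0,0,0,0,-0.06,0.03],
  [0,0,0,0,0,-0.09,0.03],
  [0,0,0,0,0,-0.12,0.03],
  [0,0,0,0,0,-0.15,0.03],
  [0,0,0,0,0,-0.18,0.03],
  [0,0,0,0,0,-0.19,0.03],
  [0,0,0,0,0,-0.19,0.03],
], grip_force=70)

```text
clock: 3.65
position: [0.3935, 0.2574, 0.2075]
ee_rot: [0.983, -0.182, 0.001, -0.001]
ft_force: [-0.3, 0.7, -2.6]
grip_width: 0.497
```

```bash
python3 - <<'E'
from h import *
p,im=snap('wrist','w1.png'); print(p['xyz'],p['rotation'],manip.get_obs()['position'])
p,im=snap('scene','s1.png')
w=cv2.imread('pics/w1.png'); s=cv2.imread('pics/s1.png')
cv2.imwrite('pics/m1.png',np.vstack([cv2.resize(w,(480,300)),cv2.resize(s,(480,300))]))
E
```

```text
[0.41832239 0.32186947 0.37275152] [-0.13691913  0.02506765 -0.18057929  0.97366107] [0.39283958 0.25696122 0.20589654]
```

View pics/m1.png

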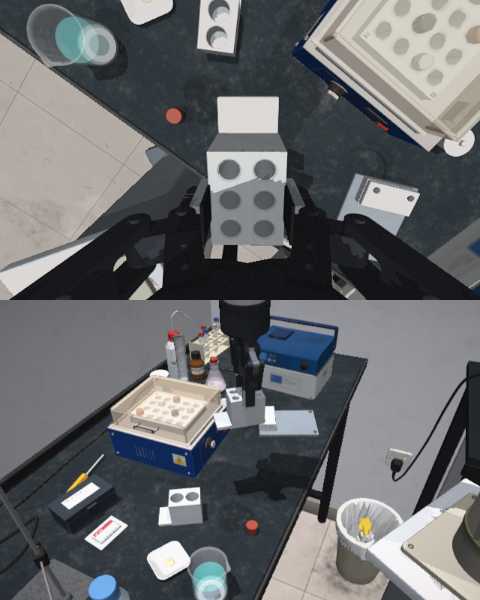

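The block is held level and the two-well block hasn't moved. Carrying it high to the pre-dock point.

Call:
move_arm([
  [0,0,2,0.02,0.02,0,0.03],
  [0,0,5,0.05,0.05,0,0.03],
  [0,0,8,0.08,0.08,0,0.03],
  [0,0,11,0.11,0.11,0,0.03],
  [0,0,14,0.14,0.14,0,0.03],
  [0,0,14.8,0.17,0.17,0,0.03],
  [0,0,14.8,0.19,0.188,0,0.03],
  [0,0,14.8,0.201,0.198,0,0.03],
  [0,0,14.8,0.201,0.198,0,0.03],
  [0,0,14.8,0.201,0.198,0,0.03],
])

```text
clock: 4.75
position: [0.509, 0.0015, 0.2053]
ee_rot: [0.952, -0.307, -0.001, 0.0]
ft_force: [-0.1, 0.6, -1.9]
grip_width: 0.496
```

```bash
python3 - <<'E'
from h import *
o=manip.get_obs();p,im=snap('wrist','w2.png'); print(o['position'],o['ee_rot'])
np.save('p2.npy',p,allow_pickle=True)
s0=cams.camera_params('scene'); c=np.array([.530,.028]); th=np.radians(54.2)
e=np.array([np.cos(th),np.sin(th)]); f=np.array([-e[1],e[0]])
for n,x,y,z in [('cornerA',-75,55,10),('B',-75,-55,10),('C',75,-55,10),('D',75,55,10),('nose+',33,41,33),('nose-',33,-41,33),('end+',75,41,33),('end-',75,-41,33)]:
    print(n,*[np.round(proj(q,[*(c+e*x/1e3+f*y/1e3),z/1e3])) for q in (p,s0)])
E
```

```text
[0.50903012 0.00150377 0.20531069] [ 9.51785735e-01 -3.06762300e-01 -8.97506349e-04  1.79729400e-05]
cornerA [283. 200.] [425. 178.]
B [378. 200.] [417. 145.]
C [384.  62.] [344. 146.]
D [278.  62.] [345. 178.]
nose+ [290. 104.] [367. 164.]
nose- [372. 104.] [365. 140.]
end+ [288.  59.] [345. 164.]
end- [373.  59.] [344. 140.]
```

View pics/w2.png

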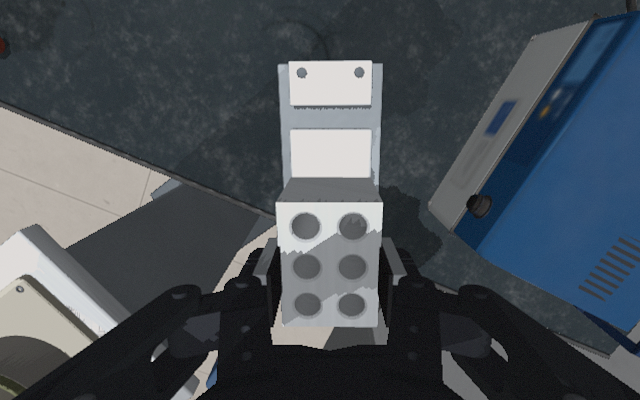

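The wrist view agrees with the prediction: retaining block at cols 289–373, nose at row 106 (predicted 290–372, row 104). The tongue is centred at col 329.5 and the dock at col 331, so I'll shift 1.5 mm right. Lowering to just above the plate.

Call:
move_arm([
  [0,0,0,0.0015,0,0.03,0.03],
  [0,0,0,0.0015,0,0.06,0.03],
  [0,0,0,0.0015,0,0.09,0.03],
  [0,0,0,0.0015,0,0.12,0.03],
  [0,0,0,0.0015,0,0.145,0.03],
  [0,0,0,0.0015,0,0.16,0.03],
  [0,0,0,0.0015,0,0.17,0.03],
  [0,0,0,0.0015,0,0.174,0.03],
  [0,0,0,0.0015,0,0.174,0.03],
  [0,0,0,0.0015,0,0.174,0.03],
])

```text
clock: 5.8
position: [0.5115, -0.0004, 0.0331]
ee_rot: [0.952, -0.307, 0.001, -0.0]
ft_force: [0.6, -0.1, -2.1]
grip_width: 0.493
```

Call:
move_arm([
  [0,0,0,0,0,0.002,0.03],
  [0,0,0,0,0,0.003,0.03],
  [0,0,0,0,0,0.004,0.03],
  [0,0,0,0,0,0.004,0.03],
])

```text
clock: 6.2
position: [0.5109, -0.0008, 0.0282]
ee_rot: [0.952, -0.307, -0.0, -0.0]
ft_force: [-0.4, -0.4, -2.1]
grip_width: 0.498
```

Call:
move_arm([
  [0,0,0,0,0,0.001,0.03],
  [0,0,0,0,0,0.0015,0.03],
  [0,0,0,0,0,0.0015,0.03],
])

```text
clock: 6.5
position: [0.5111, -0.0008, 0.0274]
ee_rot: [0.952, -0.307, 0.0, -0.0]
ft_force: [-4.1, -1.8, 7.0]
grip_width: 0.495
```

```bash
python3 - <<'E'
from h import *
o=manip.get_obs();p,im=snap('wrist','w3.png'); print(o['position'],o['ft_force'])
c=np.array([.530,.028]); th=np.radians(54.2)
e=np.array([np.cos(th),np.sin(th)]); f=np.array([-e[1],e[0]])
d=o['position'][:2]-c; print('dock xy of tcp',d@e,d@f)
cv2.imwrite('pics/w3c.png',cv2.resize(im[:,:,::-1][20:320,200:480],None,fx=2,fy=2))
E
```

```text
[ 0.51108744 -0.0008195   0.02738961] [-4.06922796 -1.78160921  7.00304121]
dock xy of tcp -0.034437500656386774 -0.001518892126627123
```

View pics/w3c.png

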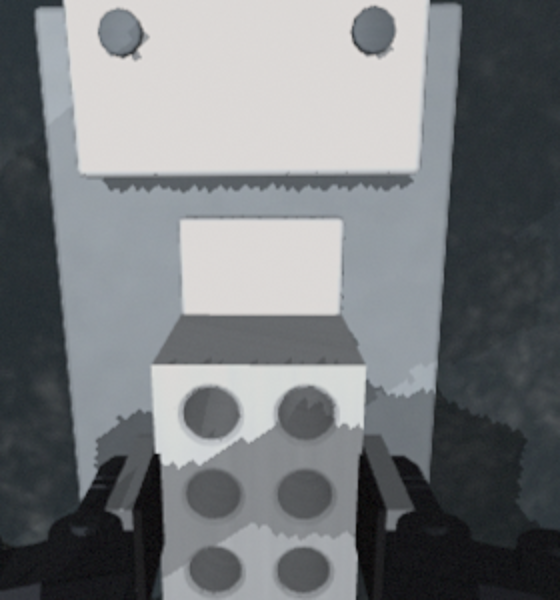

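Contact reached (7 N). The tongue centre is at col 262 and the dock centre at about col 251.5 (0.27 mm/px), so it sits 2.5–3 mm to the right. I'll ease up, shift left and slide in.

Call:
move_arm([
  [0,0,0,-0.001,0,-0.001,0.03],
  [0,0,0,-0.0026,-0.002,-0.001,0.03],
  [0,0,0,-0.0026,-0.006,-0.001,0.03],
  [0,0,0,-0.0026,-0.01,-0.001,0.03],
  [0,0,0,-0.0026,-0.014,-0.001,0.03],
  [0,0,0,-0.0026,-0.018,-0.001,0.03],
  [0,0,0,-0.0026,-0.022,-0.001,0.03],
  [0,0,0,-0.0026,-0.022,-0.001,0.03],
])

```text
clock: 7.35
position: [0.522, 0.0193, 0.0277]
ee_rot: [0.952, -0.307, 0.0, -0.0]
ft_force: [0.4, -0.0, -2.4]
grip_width: 0.494
```

Call:
move_arm([
  [0,0,0,0,-0.003,0,0.03],
  [0,0,0,0,-0.006,0,0.03],
  [0,0,0,0,-0.008,0,0.03],
  [0,0,0,0,-0.01,0,0.03],
  [0,0,0,0,-0.01,0,0.03],
])

```text
clock: 7.85
position: [0.5277, 0.027, 0.0277]
ee_rot: [0.952, -0.307, 0.0, -0.0]
ft_force: [-0.4, -0.3, -1.8]
grip_width: 0.499
```

Call:
move_arm([
  [0,0,0,0,-0.001,0.0005,0.03],
  [0,0,0,0,-0.002,0.0005,0.03],
  [0,0,0,0,-0.003,0.0005,0.03],
  [0,0,0,0,-0.003,0.0005,0.03],
])

```text
clock: 8.25
position: [0.5282, 0.0273, 0.0275]
ee_rot: [0.951, -0.308, -0.001, 0.001]
ft_force: [-7.0, -6.6, 8.5]
grip_width: 0.493
```

The force rises along the slide with the TCP at dock x of about −1.6 mm, so the block is at the stop. Releasing.

Call:
move_arm([
  [0,0,0,0,0.001,0,0.05],
  [0,0,0,0,0.001,0,0.07],
  [0,0,0,0,0.001,0,0.085],
  [0,0,0,0,0.001,0,0.085],
  [0,0,0,0,0.001,0,0.085],
  [0,0,0,0,0.001,0,0.085],
])

```text
clock: 8.85
position: [0.5288, 0.0285, 0.0272]
ee_rot: [0.952, -0.307, 0.0, -0.0]
ft_force: [-0.3, -0.4, -0.2]
grip_width: 0.995
```

Call:
move_arm([
  [0,0,0,0,0,-0.01,0.085],
  [0,0,0,0,0,-0.03,0.085],
  [0,0,0,0,0,-0.06,0.085],
  [0,0,0,0,0,-0.1,0.085],
  [0,0,0,0,0,-0.14,0.085],
  [0,0,0,0,0,-0.17,0.085],
  [0,0,0,0,0,-0.18,0.085],
  [0,0,0,0,0,-0.18,0.085],
])

```text
clock: 9.65
position: [0.5295, 0.0285, 0.2091]
ee_rot: [0.952, -0.307, 0.002, -0.001]
ft_force: [0.1, 1.1, -0.5]
grip_width: 0.993
```

```bash
python3 - <<'E'
from h import *
o=manip.get_obs(); print(o['clock'],o['position'],o['ft_force'],o['grip_width'])
p,w=snap('wrist','w4.png'); np.save('p4.npy',p,allow_pickle=True)
p,s=snap('scene','s4.png')
a=cv2.resize(w[40:380,190:470],(420,510)); b=cv2.resize(s[120:200,320:440],(360,240)); c=cv2.resize(s[205:325,200:360],(360,270))
cv2.imwrite('pics/m4.png',np.hstack([a,np.vstack([b,c])])[:,:,::-1])
E
```

```text
9.65 [0.52949921 0.02847687 0.20914267] [ 0.11216306  1.12220504 -0.53773989] 0.992924428890988
```

View pics/m4.png

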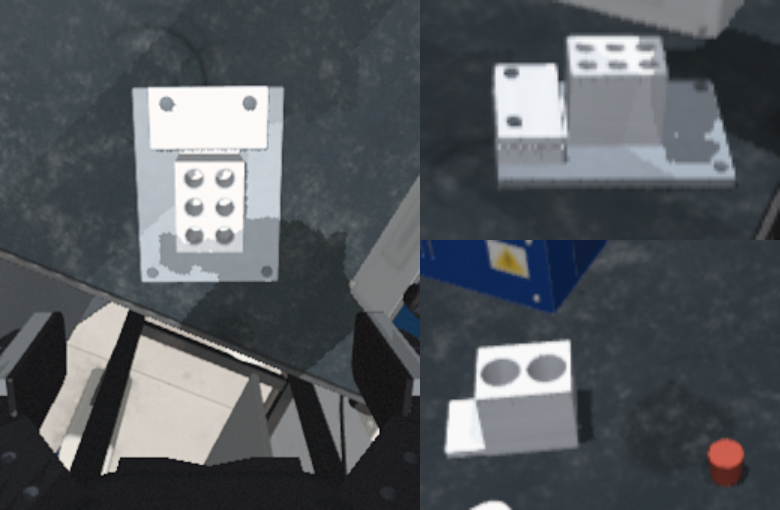

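```bash
python3 - <<'E'
from h import *
p=np.load('p4.npy',allow_pickle=True).item()
g=lambda u,v,z: ray(p,190+u/1.5,40+v/1.5,z)[:2]
T=np.array([g(*q,.065) for q in [(175,161),(244,161),(243,252),(177,252)]])
N=np.array([g(*q,.033) for q in [(149,149),(268,149)]])
f=N[0]-N[1]; w=np.linalg.norm(f); f/=w; e=np.array([f[1],-f[0]])
o=N.mean(0)-.033*e; d=T.mean(0)-o
print('noseW',w,'block in dock',d@e,d@f, 'sizes',np.linalg.norm(T-np.roll(T,-1,0),axis=1))
h=(T[0]+T[1]-T[2]-T[3]); print('yaw',np.arctan2(h@f,h@e))
E
```

```text
noseW 0.08278449101675471 block in dock -0.001438757945828688 -0.0007834499029590391 sizes [0.0437978  0.06079472 0.04416647 0.06077822]
yaw 0.006041114245652216
```

Block measured at dock x = −1.4 mm, y = −0.8 mm, yaw 0.006 rad, so it is home. Handing in.

```bash
python3 -c "
from workcell import manip
print(manip.hand_in())"
```

```text
the job is handed in; nothing more can be done
None
```

I docked the six-well block and handed the job in at about 10 s of the 42 s. I gripped it from above, carried it high to the docking plate, lowered it until it touched, then slid the tongue under the toe. At the stop the wrist force rose to about 10 N along the slide; I then released the block and backed off 180 mm.

- **Six-well block:** the last wrist picture puts it at x = −1.4 mm, y = −0.8 mm and yaw 0.006 rad in the dock frame, against a home of −1, 0, 0. The measured block and nose sizes agree with those given to within 1 mm. The scene picture shows it upright and flat on the plate.
- **Two-well block:** by eye it stands where it was in the last scene picture. I did not measure its final position.
- **Gripper:** it is open and clear of everything.
- **One disagreement:** just before the slide, the close wrist view showed the tongue 2.5–3 mm to the right of centre. The tool pose gave 1.5 mm the same way. I corrected by the picture, and the final check confirmed it.

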